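Load the marking fixture and strike its punch

ROBOT

A 7-joint arm with a two-finger parallel gripper is mounted at the origin on the work surface. World frame = base frame: x ahead of the robot, y to its left, z up, the work surface at z = 0. Lengths are in m, angles in rad, forces in N, time in s.
With the tool pointing down it reaches from about 0.4 to 0.85 m from the base axis. Payload 10.4 kg.
Tool frame: the origin (TCP) lies midway between the tips of the shut fingers; the grasp point (between the pads) lies 19 mm behind it; y points along the fingers, x is the direction in which the jaws open and shut, and the axes are right-handed (so a half turn about y gives the same grasp; the last joint's range is limited). The gripper opens to 87 mm and grips with 3 to 60 N. Pads are 19 mm wide; open, the fingers measure 117 mm over their backs; the gripper's body (75 mm by 190 mm) begins 51 mm behind the grasp point.
Start: joints at [-1.167, 0.332, -0.065, 1.46, 0.022, 1.35, -0.088], TCP at [0.259, 0.569, 0.223] pointing down, gripper open.
Joint ranges: [-2.6, 2.6], [-0.5, 2.12], [-1.47, 1.34], [0.16, 2.42], [-1.27, 4.41], [0.06, 2.06], [-2.6, 2.6]. Speed limits (rad/s): [2.22, 2.22, 2.79, 2.79, 3.14, 3.14, 3.14].

INTERFACE

Orientations are given as a unit quaternion [x, y, z, w].
In Python, from bench import r gives the robot as it stands. The module is installed in compiled form; this text tells all that it offers.
- The arm moves only by the tool arm_command, never from a script. Its argument "deltas" is one flat list of numbers, 6 for each row, row after row: the shift along the tool's x, y, z in m, then the turn, a rotation vector about the tool's x, y, z in degrees. In form: [tx, ty, tz, ax, ay, az, tx, ty, tz, ax, ay, az, ...]. A call has 1 to 8 rows; each row is the pose to reach, as a shift and turn from the pose commanded when the call began, along the tool's axes at that moment; what a row does not reach only later rows make up. A row lasts 1/8 s, in which the tool goes at most 62.5 mm and 10.7 degrees, less where a joint would pass 70% of its speed; a pose out of reach is approached as far as the arm can. A call with a gripper value outside its range is refused whole. "hand" is the opening, from 0 (shut) to 1 (fully open), set as the call begins (left out, the last holds). The fingers move at their own pace and stop on an object; "grip_force" is the grip in N (left out, the last holds). Time passes only in rows, so rows that repeat a pose let the fingers close. It gives the time, the measured TCP pose, the force and the opening at its end, in the units of the state.
- r.read_state(): the state, without advancing time (a new reading comes with each control period).
- r.camera(name): name is "scene" or "top" or "wrist"; returns a dict with "image" (480x640x3 uint8, red, green, blue), "intrinsics" (3x3 intrinsics, pixels), "k1" (the pictures are not rectified: a ray, as slopes to the right and down, at radius r is drawn at 1 + k1 r^2 times it, then the intrinsics apply), "world_from_camera" (4x4, takes a point from camera to world coordinates); the wrist camera has in their place "hand_eye" (4x4, takes a point from camera to tool coordinates, whose origin is the TCP and whose axes are the tool frame's). Camera axes: x right, y down, z forward; pixel columns grow to the right and rows downward; lengths in m; the calibration is good to about 2 mm. A picture is of the moment at which its call begins: read the wrist's pose just before it. There is no depth.
- r.close_job(): hands the job in, once; it reports no verdict.
Trained networks look in a picture, given as the dict that the camera call returned (one of the last four; its "shot" number tells which), for a name from the list of things; names that differ only in an ending like _2 or _b are one class to them, and where a whole thing is asked for, a point or a joint stands for the part that bears it (a point fixed in the world has none). Each returns a list of dicts, best first, with "conf" (0 to 1); they miss things now and then, are a little off and sometimes report something else, mostly with a low value. They report only what shows in the picture. A call takes as long as a camera call. They do not tell look-alikes from the thing itself.
- r.boxes_of(picture, query): "centre" ([row, column] in pixels, amid what is visible of it).
- r.regions_of(picture, query): "region" (480x640 bool, what is visible of it) and "centre" ([row, column] in pixels, amid what is visible of it).
The state is a dict: "time": time; "joint_positions": joint angles; "joint_vel": joint speeds; "joint_torque": joint torques, N m; "ee_pos": TCP position; "eef_rot": TCP orientation; "ft_force": force on the tool from outside, world axes, zero at the start; "torque": the same for the moment, N m; "width": finger opening in m.
Only numpy, scipy, OpenCV 4.12 (cv2) and the standard library are available. Lean on these libraries where they do the work, as an engineer would, in place of code of your own. Each camera call takes 0.05 s, during which the arm holds its last target.

TASK

Push the tall cream housing down past the spring flap of the marking fixture, lowering it upright, not dropping it, until it stands on the floor of the loading mouth, and let go. Only then take the mallet and knock the sprung punch fully down with a brisk blow of the mallet (nothing else may press the punch). Put the mallet down on the bench clear of the fixture, with the housing still in the mouth, and leave the tray, the half shell and the black end cap where they are.

Things in the scene. Friction and masses are not known exactly. Their poses are not given: they have to be found in the camera images.
- fixture: Marking fixture bolted to the bench: steel base plate 130 (x) x 250 (y) x 14 mm high, carrying an open aluminium loading mouth (centre y = +55 mm) and a grey 80 x 80 mm block with the punch (axis y = -60 mm; block top z = 78 mm, bush of radius 18 mm up to 86 mm). Origin: centre of the plate's underside, at bench height; z up. Its place and yaw vary.
- mouth_floor (a point): Centre of the mouth's floor, 14 mm above the bench, with the fixture's axes. Mouth inside 76 (x) x 86 mm (y), walls 10 (x) and 8 mm (y) thick, rim 70 mm above this point. The housing goes in with its 45 mm side along x, centred at about x = -9 mm (-13 to +4 will do) to leave room for the hanging flap, and then stands 40 mm above the rim; the flap may push it to the -x wall.
- flap (a joint): Angle of the steel flap that closes the mouth, rad: 0 shut (level), growing as its free edge swings down into the mouth, at most 1.5. Hinged along y at x = +36 mm, 68 mm above the mouth's floor; 66 mm long towards -x, 82 wide, 4 thick. Light spring: about 0.4 N at the free edge to start, 0.9 N far open; shuts by itself.
- housing: Cream plastic housing, an upright box 45 (x) x 70 (y) x 110 mm high, 0.2 to 0.4 kg, the only tall cream thing loose on the bench. Origin: centre of its underside; z up. Round raised disc on its -x face; either way round is right. Grip it across the 45 mm in its upper 35 mm, so that the fingers stay above the mouth's rim.
- mallet: Mallet standing on its head's face: black rubber head, upright cylinder of diameter 44, height 70 mm; wooden handle level at half height (axis z = 35 mm), 20 mm wide, 24 high, pointing to -x, its end 155 mm from the head's axis. Origin: centre of the head's lower face, which does the striking. 0.32 kg, balance point about 16 mm from the head's axis: grip firmly, close to the head.
- mallet_mid (a point): Middle of the mallet head, on its axis, 35 mm above its lower face, at the height of the handle's axis.
- punch_top (a point): Centre of the top of the punch's round steel cap (diameter 40 mm, 14 mm thick); 122 mm above the bench at rest. It goes straight down.
- punch (a joint): Travel of the punch, m: 0 up, 0.020 fully down (hard stop). Sprung: about 4 N to start, 9 N fully down; it comes back up by itself. A brisk blow means moving down at 0.1 m/s or more when it meets the cap, and carrying on to the stop.
- parts_tray: Bystander: open cream tray 120 x 160 x 40 mm high, origin under its centre.
- half_shell: Bystander: open cream half shell 90 x 120 x 30 mm high, origin under its centre.
- end_cap: Bystander: black plastic disc, diameter 56, 30 mm high, origin under its centre.
Things that resemble listed ones, but are neither listed nor needed, are in the scene too. What is shaped like the housing but blue, orange or purple is not meant.

How it is judged:
By the outcome, as a careful person would: the job done as asked, in the order asked, and still so for the second after the job is handed in, with the robot touching nothing.
It also fails if it takes over 67 s, if anything falls off the work surface, if the arm or the gripper's body presses on something with over 40 N, if the wrist force passes 120 N, or if a joint passes its speed limit or range.

## Working session

There is one attempt and no reset: what is moved stays moved. The work goes in short steps, Python scripts to look and compute and a tool call to move; the robot and the scene stay as the last step left them, time stands still between calls to the robot, and variables do not carry over. Pictures are saved under pics/ and viewed, and the job is handed in when it is done.

Besides the shell and the picture viewer there is one more tool, called after "Request:" as a command line: name --argument value ..., lists and objects as JSON in quotes. arm_command: Moves the arm, as the interface text tells. Its arguments: {"type":"object","properties":{"deltas":{"type":"array","items":{"type":"number"}},"hand":{"type":"number"},"grip_force":{"type":"number"}},"required":["deltas"]}

```bash
mkdir -p pics; ls; cat > h.py <<'E'
import numpy as np, cv2
from bench import r
from scipy.spatial.transform import Rotation as R
def save(p,n): cv2.imwrite('pics/'+n,p['image'][:,:,::-1])
E
python3 - <<'E'
from h import *
s=r.read_state(); print({k:np.round(v,3).tolist() for k,v in s.items()})
for n in ['scene','top','wrist']:
    p=r.camera(n); save(p,n+'0.png'); print(n,[k for k in p], p['intrinsics'].tolist(),p['k1'],np.round(p.get('world_from_camera',p.get('hand_eye')),3).tolist())
E
```

```text
pics
{'time': 0.0, 'joint_positions': [-1.167, 0.333, -0.065, 1.461, 0.022, 1.35, -0.089], 'joint_vel': [0.0, 0.001, -0.001, 0.0, 0.0, 0.001, 0.0], 'joint_torque': [-0.001, -62.324, 0.024, -38.99, -0.061, 0.04, 0.0], 'ee_pos': [0.259, 0.569, 0.222], 'eef_rot': [0.595, 0.382, -0.383, -0.594], 'ft_force': [0.26, -0.356, -0.282], 'torque': [-0.024, 0.032, -0.029], 'width': 0.087}
scene ['image', 'intrinsics', 'k1', 'world_from_camera', 'shot'] [[556.290911201168, 0.0, 316.5579012248825], [0.0, 556.290911201168, 240.67778937625062], [0.0, 0.0, 1.0]] -0.13719640914458656 [[0.688, 0.437, -0.579, 1.285], [0.725, -0.414, 0.55, -0.652], [0.001, -0.798, -0.602, 0.855], [0.0, 0.0, 0.0, 1.0]]
top ['image', 'intrinsics', 'k1', 'world_from_camera', 'shot'] [[529.9763652318672, 0.0, 322.2299258402133], [0.0, 529.9763652318672, 242.19419846557338], [0.0, 0.0, 1.0]] 0.018925961991536906 [[-0.021, -0.983, 0.182, 0.366], [-0.999, 0.026, 0.024, 0.018], [-0.028, -0.182, -0.983, 1.126], [0.0, 0.0, 0.0, 1.0]]
wrist ['image', 'intrinsics', 'k1', 'hand_eye', 'shot'] [[393.9032988169785, 0.0, 324.2800896177302], [0.0, 393.9032988169785, 243.75236353329302], [0.0, 0.0, 1.0]] -0.0056303424957183405 [[1.0, 0.001, -0.0, 0.001], [0.0, -0.264, 0.965, -0.162], [0.001, -0.965, -0.264, 0.072], [0.0, 0.0, 0.0, 1.0]]
```

View pics/scene0.png

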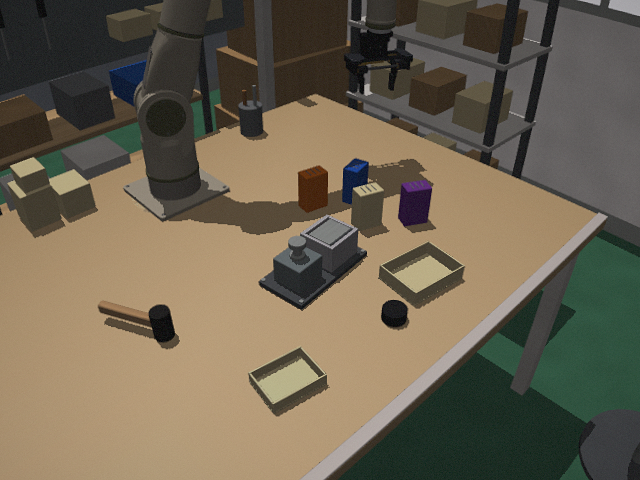

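View pics/top0.png

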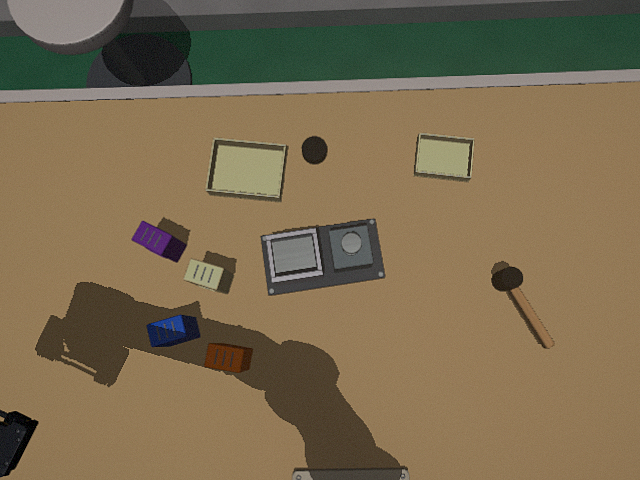

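View pics/wrist0.png

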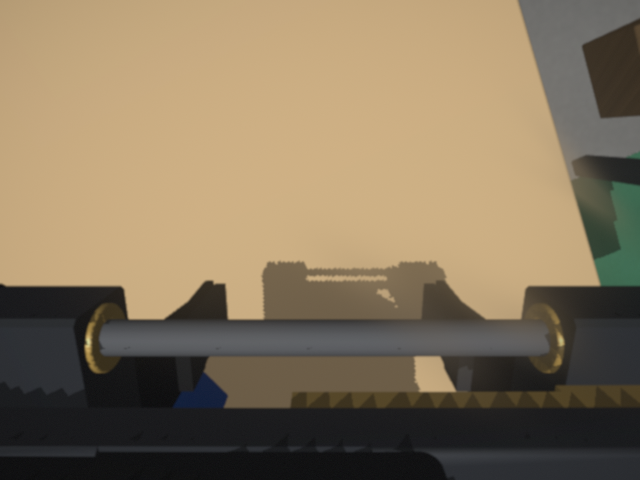

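```bash
cat >> h.py <<'E'
from scipy.optimize import minimize
def proj(p,P,T=None):
    T=p['world_from_camera'] if T is None else T
    c=(np.asarray(P)-T[:3,3])@T[:3,:3]
    u=c[:,0]/c[:,2]; v=c[:,1]/c[:,2]; f=1+p['k1']*(u*u+v*v); K=p['intrinsics']
    return np.c_[K[0,0]*u*f+K[0,2],K[1,1]*v*f+K[1,2]]
def ray(p,row,col,T=None):
    T=p['world_from_camera'] if T is None else T
    K=p['intrinsics']; d=np.array([(col-K[0,2])/K[0,0],(row-K[1,2])/K[1,1]]); q=d.copy()
    for _ in range(20): q=d/(1+p['k1']*(q@q))
    return T[:3,3],T[:3,:3]@np.r_[q,1]
def onz(p,row,col,z,T=None):
    o,d=ray(p,row,col,T); return o+d*(z-o[2])/d[2]
def box(cx,cy,z0,z1,lx,ly): return np.array([[cx+a*lx/2,cy+b*ly/2,z] for a in(-1,1) for b in(-1,1) for z in(z0,z1)])
def cyl(cx,cy,z0,z1,rad): return np.array([[cx+rad*np.cos(t),cy+rad*np.sin(t),z] for t in np.arange(0,6.28,.2) for z in(z0,z1)])
MODEL={'housing':[box(0,0,0,.11,.045,.07)],
 'mallet':[cyl(0,0,0,.07,.022),box(-.0775,0,.023,.047,.155,.02)],
 'fixture':[box(0,0,0,.014,.13,.25),box(0,.055,.014,.084,.096,.102),box(0,-.06,.014,.078,.08,.08),cyl(0,-.06,.078,.086,.018),cyl(0,-.06,.108,.122,.02),cyl(0,-.06,.086,.108,.012)]}
def place(M,q,z=0):
    c,s=np.cos(q[2]),np.sin(q[2]); A=np.array([[c,-s,0],[s,c,0],[0,0,1]])
    return [m@A.T+[q[0],q[1],z] for m in M]
S=4
def render(p,parts,T=None):
    m=np.zeros((480,640),np.uint8)
    for P in parts:
        h=cv2.convexHull((proj(p,P,T)*16).astype(np.int32)); cv2.fillConvexPoly(m,h,255,cv2.LINE_AA,4)
    return m/255.
def fit(name,obs,q0,z=0,tol=1e-4):
    # obs list of (picture, region, T)
    tg=[(p,cv2.GaussianBlur(g.astype(float),(0,0),1.5),T) for p,g,T in obs]
    def cost(q):
        tot=0
        for p,g,T in tg:
            m=cv2.GaussianBlur(render(p,place(MODEL[name],q,z),T),(0,0),1.5); tot+=((m-g)**2).sum()
        return tot
    best=None
    for dy in q0[2]:
        x0=np.array([q0[0],q0[1],dy])
        sim=np.array([x0,x0+[.02,0,0],x0+[0,.02,0],x0+[0,0,.15]])
        o=minimize(cost,x0,method='Nelder-Mead',options=dict(initial_simplex=sim,xatol=tol,fatol=.01,maxiter=300))
        if best is None or o.fun<best.fun: best=o
    return best.x,best.fun
E
python3 - <<'E'
from h import *
import pickle
t=r.camera('top'); s=r.camera('scene')
out={}
for n in ['housing','mallet','fixture','flap','punch_top']:
    for nm,p in (('top',t),('scene',s)):
        L=r.regions_of(p,n); out[n,nm]=L
        print(n,nm,[(np.round(d['centre']).tolist(),round(d['conf'],2),int(d['region'].sum())) for d in L])
pickle.dump((t,s,out),open('obs.pkl','wb'))
E
```

```text
housing top [([360.0, 229.0], 0.84, 1165), ([241.0, 156.0], 0.82, 1237), ([333.0, 176.0], 0.82, 1312), ([274.0, 208.0], 0.66, 1100)]
housing scene [([198.0, 412.0], 0.98, 1206), ([174.0, 352.0], 0.88, 802), ([187.0, 313.0], 0.73, 1218), ([203.0, 367.0], 0.69, 1310)]
mallet top [([297.0, 514.0], 0.69, 1428)]
mallet scene [([318.0, 152.0], 0.78, 1457)]
fixture top []
fixture scene [([261.0, 312.0], 0.93, 5554)]
flap top [([254.0, 295.0], 0.76, 1377)]
flap scene []
punch_top top [([241.0, 347.0], 0.56, 345)]
punch_top scene [([243.0, 296.0], 0.69, 299)]
```

```bash
python3 - <<'E'
from h import *
import pickle
t,s,out=pickle.load(open('obs.pkl','rb'))
def pick(n,nm,rc): 
    L=out[n,nm]; return min(L,key=lambda d:np.hypot(*(np.array(d['centre'])-rc)))['region'].astype(bool)
res={}
g=pick('housing','top',(274,208)),pick('housing','scene',(203,367))
print(onz(t,274,208,.11))
x0=onz(t,274,208,.08)
for obs,l in (([(t,g[0],None),(s,g[1],None)],'both'),([(t,g[0],None)],'top'),([(s,g[1],None)],'scene')):
    print('housing',l,fit('housing',obs,[x0[0],x0[1],[-.8,-.3,.1,.5,1.,1.5]]))
g=pick('mallet','top',(297,514)),pick('mallet','scene',(318,152))
x0=onz(t,278,507,.05)
for obs,l in (([(t,g[0],None),(s,g[1],None)],'both'),([(t,g[0],None)],'top'),([(s,g[1],None)],'scene')):
    print('mallet',l,fit('mallet',obs,[x0[0],x0[1],[-.8,-.4,0,.4,.8]]))
x0=onz(t,257,322,.01)
g=pick('fixture','scene',(261,312))
print('fixture',fit('fixture',[(s,g,None)],[x0[0],x0[1],[-.1,.1,.3]]))
img=t['image'];c=cv2.resize(img[200:310,120:400],None,fx=2.8,fy=2.8,interpolation=cv2.INTER_CUBIC); cv2.imwrite('pics/topcrop.png',c[:,:,::-1])
img=s['image'];c=cv2.resize(img[160:320,240:450],None,fx=3.6,fy=3.6,interpolation=cv2.INTER_CUBIC); cv2.imwrite('pics/scenecrop.png',c[:,:,::-1])
E
```

```text
[0.49758594 0.26500173 0.11      ]
housing both (array([ 0.49841461,  0.27551738, -0.35206083]), np.float64(77.45805523671271))
housing top (array([ 0.49789674,  0.27403362, -0.3427864 ]), np.float64(32.58229151464506))
housing scene (array([ 0.49707377,  0.27719115, -0.60843271]), np.float64(35.33561300737604))
mallet both (array([ 0.48264873, -0.32981233,  0.49457181]), np.float64(130.04604245588146))
mallet top (array([ 0.48255899, -0.32958776,  0.49429041]), np.float64(69.50227830244573))
mallet scene (array([ 0.48331344, -0.33082693,  0.47419893]), np.float64(58.22457567064802))
fixture (array([0.54207643, 0.04663968, 0.13872681]), np.float64(39.13170575318807))
```

View pics/topcrop.png

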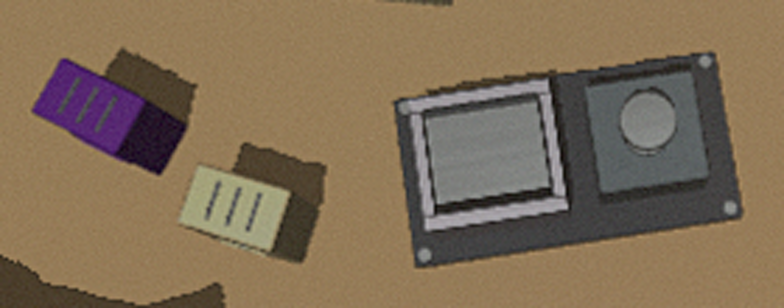

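View pics/scenecrop.png

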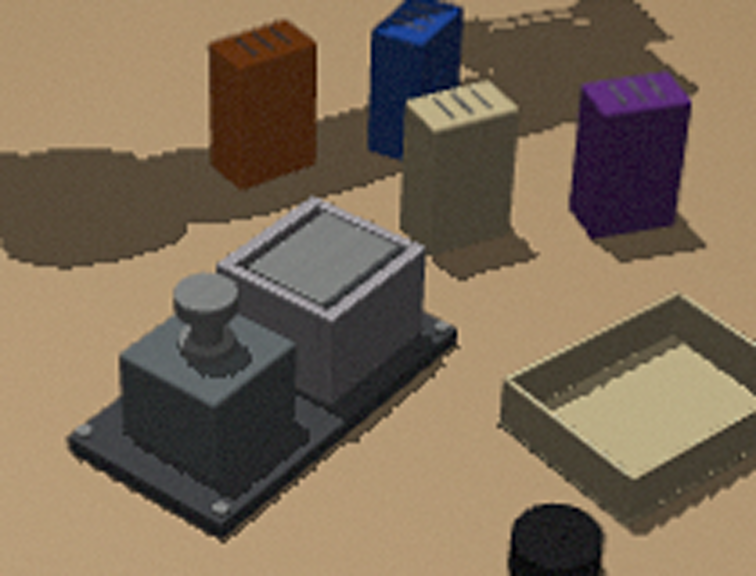

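```bash
python3 - <<'E'
from h import *
import pickle
t,s,out=pickle.load(open('obs.pkl','rb'))
c=np.array([[200,163],[291,190],[272,252],[180,222]])/2.8+[120,200]
P=np.array([onz(t,y,x,.11) for x,y in c]);print(P.round(4),P.mean(0)); d=np.linalg.norm(np.roll(P,-1,0)-P,axis=1);print(d, np.arctan2(*(P[1]-P[0])[[1,0]]),np.arctan2(*(P[2]-P[3])[[1,0]]))
def satmask(p,r0,r1,c0,c1):
    hsv=cv2.cvtColor(p['image'],cv2.COLOR_RGB2HSV); m=np.zeros((480,640),bool)
    m[r0:r1,c0:c1]=hsv[r0:r1,c0:c1,1]<75
    n,l,st,_=cv2.connectedComponentsWithStats(m.astype(np.uint8)); k=1+np.argmax(st[1:,4]); m=l==k
    m=cv2.morphologyEx(m.astype(np.uint8),cv2.MORPH_CLOSE,np.ones((5,5)));return m
mt=satmask(t,205,310,250,400); print(mt.sum())
gs=[d for d in out['fixture','scene']][0]['region']
q,f=fit('fixture',[(t,mt,None)],[.542,.0466,[.1,.2]]);print('fix top',q,f)
q,f=fit('fixture',[(t,mt,None),(s,gs,None)],[.542,.0466,[.1,.2]]);print('fix both',q,f)
h=[.4984,.275,-.345]; m=[.4826,-.3298,.4946]
for nm,p in(('top',t),('scene',s)):
    im=cv2.resize(p['image'],None,fx=4,fy=4,interpolation=cv2.INTER_CUBIC)
    for n,qq in(('fixture',q),('housing',h),('mallet',m)):
        for part in place(MODEL[n],qq):
            hh=cv2.convexHull(((proj(p,part)+.5)*4-.5).round().astype(np.int32)); cv2.polylines(im,[hh],True,(255,0,0),1)
    if nm=='top': a,b=im[800:1240,480:1600],im[960:1440,1900:2300]
    else: a,b=im[640:1280,960:1800],im[1100:1400,350:750]
    a=cv2.resize(a,(780,int(780*a.shape[0]/a.shape[1])))
    cv2.imwrite(f'pics/ov_{nm}.png',a[:,:,::-1]);cv2.imwrite(f'pics/ovm_{nm}.png',b[:,:,::-1])
E
```

```text
[[0.5294 0.2981 0.11  ]
 [0.5088 0.2341 0.11  ]
 [0.4661 0.2467 0.11  ]
 [0.4885 0.311  0.11  ]] [0.49819247 0.27246689 0.11      ]
[0.06715824 0.04453463 0.06802705 0.04295522] -1.882802030553343 -1.9058215194528823
7056
fix top [0.54344156 0.04545426 0.12954286] 73.03284030676312
fix both [0.54276285 0.04610376 0.13590981] 117.47494302135239
```

View pics/ov_top.png

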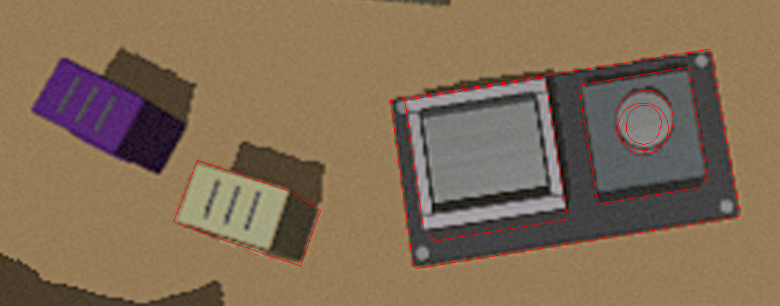

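View pics/ov_scene.png

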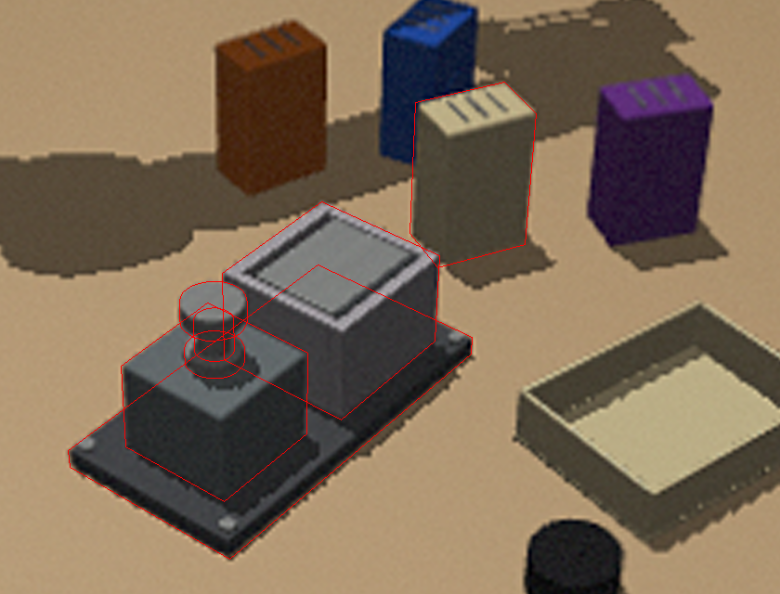

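View pics/ovm_top.png

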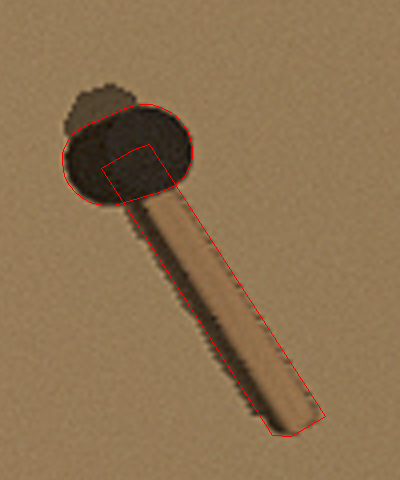

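View pics/ovm_scene.png

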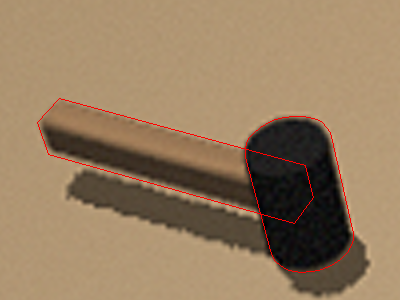

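```bash
cat >> h.py <<'E'
def tool(yaw):  # tool x horizontal at yaw, tool y down
    x=np.array([np.cos(yaw),np.sin(yaw),0]); y=np.array([0,0,-1.]); return np.c_[x,y,np.cross(x,y)]
def delta(pos,yaw,s=None):
    s=s or r.read_state(); A=R.from_quat(s['eef_rot']).as_matrix()
    sh=A.T@(np.array(pos)-s['ee_pos']); B=tool(yaw); rv=R.from_matrix(A.T@B).as_rotvec(degrees=True)
    return sh.round(4).tolist(),rv.round(2).tolist()
def st():
    s=r.read_state();A=R.from_quat(s['eef_rot']).as_matrix()
    print('t',round(s['time'],2),'pos',np.round(s['ee_pos'],4),'xyaw',round(np.arctan2(A[1,0],A[0,0]),4),'down',np.round(A[:,1],3),'z',np.round(A[:,2],3),'F',np.round(s['ft_force'],1),'w',round(s['width'],4),'q',np.round(s['joint_positions'],2)); return s
def fx(p,q=(.5428,.0461,.136)):
    c,s_=np.cos(q[2]),np.sin(q[2]); return np.array([q[0]+c*p[0]-s_*p[1],q[1]+s_*p[0]+c*p[1],p[2]])
E
python3 - <<'E'
from h import *
s=st()
for y in (-.335,-.335+np.pi): print(delta([.498,.2735,.22],y))
print('mouth',fx([-.007,.055,0]),'punch',fx([0,-.06,0]))
E
```

```text
t 0.75 pos [0.2587 0.569  0.2226] xyaw 1.144 down [ 0.  0. -1.] z [-0.91   0.414  0.   ] F [-1.1  0.7 -0.9] w 0.087 q [-1.17  0.33 -0.06  1.46  0.02  1.35 -0.09]
([-0.1699, 0.0025, -0.3401], [-0.0, 84.74, 0.0])
([-0.1699, 0.0025, -0.3401], [0.0, -95.26, 0.0])
mouth [0.52840767 0.09964308 0.        ] punch [ 0.55093487 -0.01334597  0.        ]
```

Request:
arm_command --deltas '[-0.021,0,-0.043,0,10.6,0,-0.043,0,-0.085,0,21.2,0,-0.064,0,-0.128,0,31.8,0,-0.085,0,-0.17,0,42.4,0,-0.106,0,-0.213,0,53,0,-0.127,0,-0.255,0,63.6,0,-0.149,0,-0.298,0,74.2,0,-0.17,0,-0.34,0,84.7,0]' --hand 1

```text
time: 1.75
ee_pos: [0.4987, 0.2721, 0.2228]
eef_rot: [-0.697, 0.12, -0.12, 0.697]
ft_force: [0.1, 0.2, -0.6]
width: 0.0872
```

Request:
arm_command --deltas '[0,0,0,0,0,0]'

```text
time: 1.88
ee_pos: [0.5003, 0.2694, 0.2228]
eef_rot: [0.697, -0.12, 0.121, -0.696]
ft_force: [-0.3, 1.1, 0.3]
width: 0.0871
```

```bash
python3 - <<'E'
from h import *
s=st(); print(delta([.498,.2735,.22],-.335))
p=r.camera('wrist'); save(p,'w1.png')
import pickle; pickle.dump((s,p),open('w1.pkl','wb'))
E
```

```text
t 1.88 pos [0.5003 0.2694 0.2228] xyaw -0.343 down [ 0.001 -0.001 -1.   ] z [ 0.336  0.942 -0.001] F [-0.3  1.1  0.3] w 0.0871 q [-0.85  0.2   0.32  1.63 -0.06  1.31 -0.87]
([-0.0036, 0.0028, 0.0031], [0.03, -0.46, 0.09])
```

View pics/w1.png

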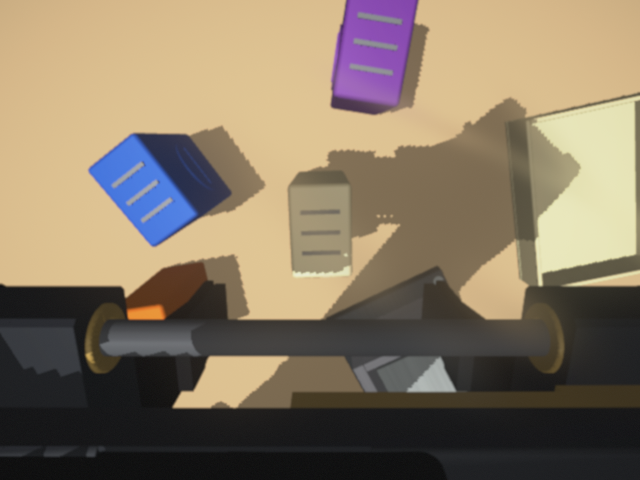

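```bash
cat >> h.py <<'E'
def wT(p,s):
    M=np.eye(4);M[:3,:3]=R.from_quat(s['eef_rot']).as_matrix();M[:3,3]=s['ee_pos'];return M@p['hand_eye']
E
python3 - <<'E'
from h import *
s=st(); p=r.camera('wrist'); T=wT(p,s)
L=r.regions_of(p,'housing'); print([(np.round(d['centre']).tolist(),round(d['conf'],2),int(d['region'].sum())) for d in L])
g=min(L,key=lambda d:np.hypot(*(np.array(d['centre'])-[230,320])))['region']
q,f=fit('housing',[(p,g,T)],[.498,.2735,[-.35,-.25]]);print(q,f)
im=p['image'].copy()
top=place([box(0,0,.11,.11,.045,.07)],q)[0]
for P,c in((place(MODEL['housing'],q)[0],(255,0,0)),(top,(0,255,0))): cv2.polylines(im,[cv2.convexHull(proj(p,P,T).round().astype(np.int32))],True,c,1)
cv2.imwrite('pics/w2.png',cv2.resize(im[100:320,200:440],None,fx=2.6,fy=2.6)[:,:,::-1])
E
```

```text
t 1.93 pos [0.4988 0.272  0.2227] xyaw -0.3371 down [ 0. -0. -1.] z [0.331 0.944 0.   ] F [-0.3  0.7  0.3] w 0.0871 q [-0.85  0.2   0.31  1.63 -0.06  1.31 -0.86]
[([294.0, 166.0], 0.84, 2824), ([55.0, 379.0], 0.78, 8247), ([226.0, 321.0], 0.75, 6334), ([183.0, 165.0], 0.65, 9798)]
[ 0.50036435  0.27697419 -0.31675979] 193.76660308031143
```

View pics/w2.png

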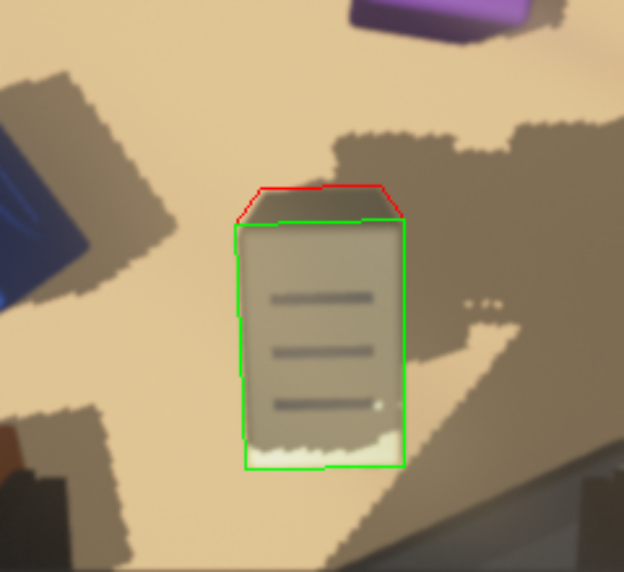

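```bash
python3 - <<'E'
from h import *
s=st(); print(delta([.4995,.275,.08],-.325,s))
E
```

```text
t 2.02 pos [0.4973 0.2744 0.2225] xyaw -0.3321 down [-0.  0. -1.] z [0.326 0.945 0.   ] F [ 0.9 -0.   0.4] w 0.087 q [-0.85  0.2   0.31  1.63 -0.06  1.31 -0.86]
([0.002, 0.1425, 0.0013], [-0.02, -0.4, -0.03])
```

Request:
arm_command --deltas '[0,0.03,0.001,0,-0.2,0,0.001,0.06,0.002,0,-0.5,0,0.001,0.09,0.002,0,-0.5,0,0.001,0.115,0.002,0,-0.5,0,0.001,0.132,0.002,0,-0.5,0,0.001,0.1425,0.002,0,-0.5,0,0.001,0.1425,0.002,0,-0.5,0]'

```text
time: 2.9
ee_pos: [0.4992, 0.2752, 0.0798]
eef_rot: [0.698, -0.115, 0.114, -0.698]
ft_force: [0.1, 0.6, -0.5]
width: 0.0867
```

Request:
arm_command --deltas '[0,0,0,0,0,0,0,0,0,0,0,0,0,0,0,0,0,0,0,0,0,0,0,0,0,0,0,0,0,0]' --hand 0.3 --grip_force 30

```text
time: 3.52
ee_pos: [0.4995, 0.2751, 0.0801]
eef_rot: [-0.698, 0.115, -0.115, 0.698]
ft_force: [0.8, -0.7, 1.4]
width: 0.0449
```

```bash
python3 - <<'E'
from h import *
s=st(); print(delta([.5284,.0996,.20],.136,s))
E
```

```text
t 3.52 pos [0.4995 0.2751 0.0801] xyaw -0.3256 down [ 0.  0. -1.] z [0.32  0.947 0.   ] F [ 0.8 -0.7  1.4] w 0.0449 q [-0.83  0.34  0.29  1.79 -0.11  1.03 -0.82]
([0.0835, -0.1199, -0.157], [-0.01, -26.45, 0.01])
```

Request:
arm_command --deltas '[0,-0.02,0,0,0,0,0,-0.06,0,0,0,0,0,-0.1,0,0,0,0,0.01,-0.12,-0.02,0,-3,0,0.028,-0.12,-0.053,0,-9,0,0.047,-0.12,-0.088,0,-15,0,0.065,-0.12,-0.122,0,-20.5,0,0.0835,-0.12,-0.157,0,-26.5,0]'

```text
time: 4.53
ee_pos: [0.5281, 0.0983, 0.1997]
eef_rot: [-0.705, -0.049, 0.05, 0.705]
ft_force: [0.9, 0.5, -1.9]
width: 0.0443
```

Request:
arm_command --deltas '[0,0,0,0,0,0,0,0,0,0,0,0,0,0,0,0,0,0]'

```text
time: 4.9
ee_pos: [0.528, 0.1009, 0.1998]
eef_rot: [-0.705, -0.049, 0.049, 0.706]
ft_force: [0.1, 0.0, -2.7]
width: 0.0448
```

```bash
python3 - <<'E'
from h import *
s=st(); print(delta([.5284,.0996,.20],.136,s))
for n in('scene','top','wrist'):
    s=st();p=r.camera(n); save(p,n+'3.png')
    im=p['image'].copy(); T=wT(p,s) if n=='wrist' else None
    if n=='wrist':
        for P in place([box(0,.055,.084,.084,.076,.086),box(0,.055,.084,.084,.096,.102)],(.5428,.0461,.136)): 
            cv2.polylines(im,[cv2.convexHull(proj(p,P,T).round().astype(np.int32))],True,(255,0,0),1)
        cv2.imwrite('pics/w3.png',im[:,:,::-1])
    else:
        sl=np.s_[120:300,240:450] if n=='scene' else np.s_[190:310,200:400]
        cv2.imwrite(f'pics/{n}3c.png',cv2.resize(im[sl],None,fx=3.3,fy=3.3)[:,:,::-1])
E
```

```text
t 4.9 pos [0.528  0.1009 0.1998] xyaw 0.1384 down [-0.  0. -1.] z [-0.138  0.99   0.   ] F [ 0.1  0.  -2.7] w 0.0448 q [-0.62  0.15  0.38  1.74 -0.06  1.26 -0.08]
([0.0002, -0.0002, -0.0013], [-0.02, 0.14, -0.02])
t 4.9 pos [0.528  0.1009 0.1998] xyaw 0.1384 down [-0.  0. -1.] z [-0.138  0.99   0.   ] F [ 0.1  0.  -2.7] w 0.0448 q [-0.62  0.15  0.38  1.74 -0.06  1.26 -0.08]
t 4.95 pos [0.5281 0.1008 0.1999] xyaw 0.1384 down [-0.  0. -1.] z [-0.138  0.99   0.   ] F [ 0.1 -0.  -2. ] w 0.0447 q [-0.62  0.15  0.38  1.74 -0.06  1.26 -0.08]
t 5.0 pos [0.5281 0.1006 0.1999] xyaw 0.1383 down [-0.  0. -1.] z [-0.138  0.99   0.   ] F [ 0.1 -0.4 -3.2] w 0.0452 q [-0.62  0.15  0.38  1.74 -0.06  1.26 -0.08]
```

View pics/w3.png

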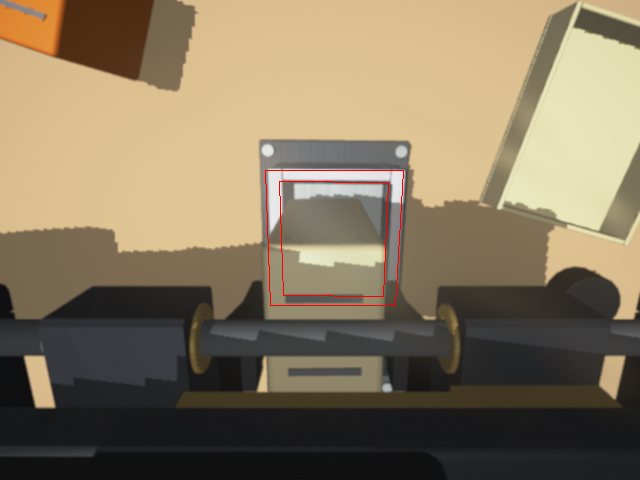

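View pics/scene3c.png

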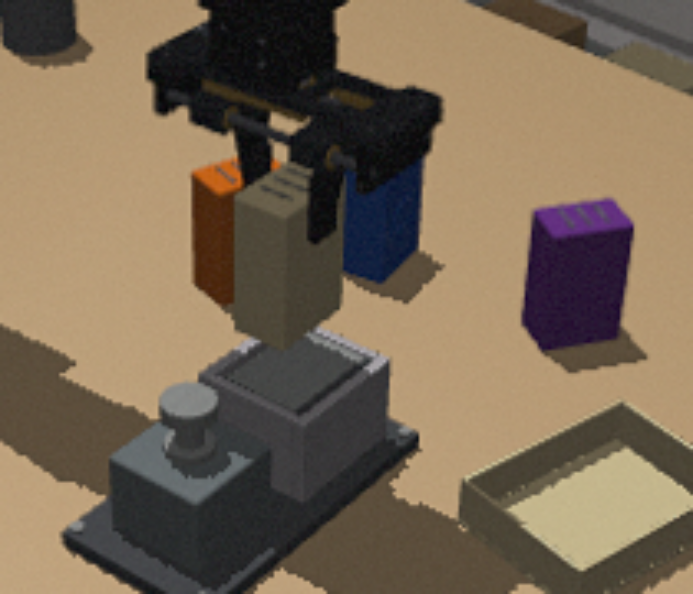

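View pics/top3c.png

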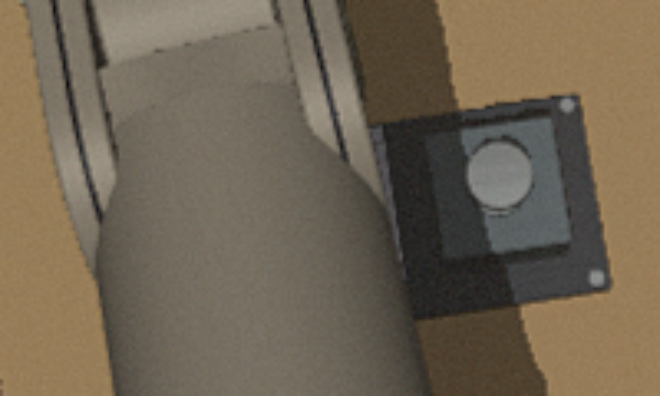

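Request:
arm_command --deltas '[0,0.015,0,0,0,0,0,0.03,0,0,0,0,0,0.045,0,0,0,0,0,0.06,0,0,0,0,0,0.073,0,0,0,0,0,0.085,0,0,0,0,0,0.093,0,0,0,0,0,0.1,0,0,0,0]'

```text
time: 6.05
ee_pos: [0.5284, 0.0996, 0.0996]
eef_rot: [-0.705, -0.048, 0.048, 0.705]
ft_force: [-0.8, -0.0, -1.5]
width: 0.0449
```

Request:
arm_command --deltas '[0,0.002,0,0,0,0,0,0.004,0,0,0,0,0,0.005,0,0,0,0,0,0.005,0,0,0,0]'

```text
time: 6.55
ee_pos: [0.5284, 0.0996, 0.0951]
eef_rot: [-0.705, -0.048, 0.048, 0.705]
ft_force: [-0.3, -0.1, -2.0]
width: 0.0447
```

```bash
python3 - <<'E'
from h import *
s=st(); print(delta([.5284,.0996,.095],.136,s))
for n in('scene','wrist'):
    s=r.read_state();p=r.camera(n); save(p,n+'4.png')
    im=p['image'].copy()
    if n=='scene': im=cv2.resize(im[120:300,240:450],None,fx=3.3,fy=3.3)
    cv2.imwrite(f'pics/{n}4c.png',im[:,:,::-1])
E
```

```text
t 6.55 pos [0.5284 0.0996 0.0951] xyaw 0.1369 down [ 0.  0. -1.] z [-0.137  0.991  0.   ] F [-0.3 -0.1 -2. ] w 0.0447 q [-0.6   0.26  0.37  1.86 -0.11  1.04 -0.04]
([0.0, 0.0001, 0.0], [-0.01, 0.05, 0.01])
```

View pics/scene4c.png

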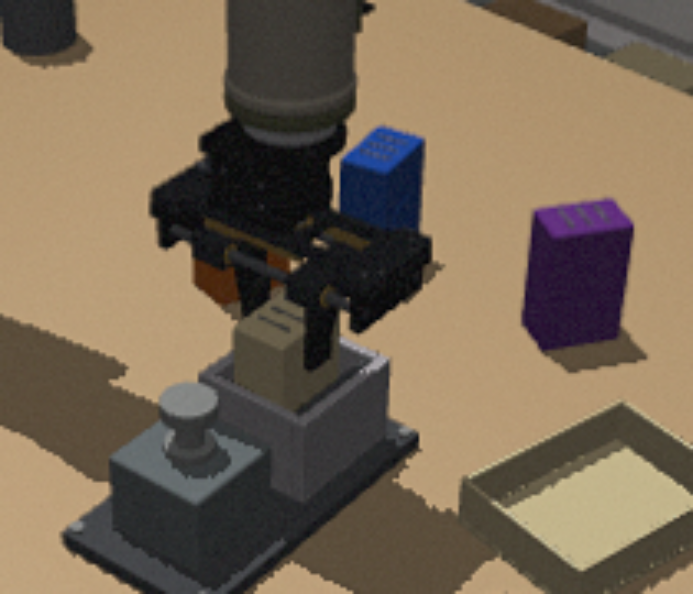

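View pics/wrist4c.png

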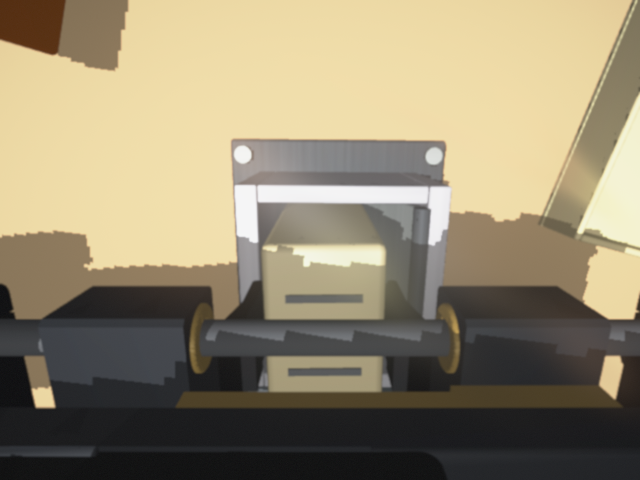

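Request:
arm_command --deltas '[0,0.001,0,0,0,0,0,0.001,0,0,0,0]'

```text
time: 6.9
ee_pos: [0.5285, 0.0996, 0.0941]
eef_rot: [-0.705, -0.049, 0.048, 0.706]
ft_force: [-0.5, 0.8, -1.8]
width: 0.045
```

Request:
arm_command --deltas '[0,0.001,0,0,0,0,0,0.001,0,0,0,0]'

```text
time: 7.15
ee_pos: [0.5285, 0.0997, 0.0941]
eef_rot: [-0.705, -0.048, 0.048, 0.706]
ft_force: [-5.1, -1.6, 9.3]
width: 0.0445
```

Request:
arm_command --deltas '[0,-0.0005,0,0,0,0,0,-0.0005,0,0,0,0,0,-0.0005,0,0,0,0,0,-0.0005,0,0,0,0]' --hand 0.85

```text
time: 7.65
ee_pos: [0.5284, 0.0996, 0.0935]
eef_rot: [0.705, 0.048, -0.048, -0.705]
ft_force: [0.3, 0.4, 0.3]
width: 0.0721
```

Request:
arm_command --deltas '[0,-0.01,0,0,0,0,0,-0.03,0,0,0,0,0,-0.06,0,0,0,0,0,-0.09,0,0,0,0,0,-0.12,0,0,0,0,0,-0.14,0,0,0,0]'

```text
time: 8.4
ee_pos: [0.5288, 0.0995, 0.2358]
eef_rot: [-0.705, -0.049, 0.048, 0.706]
ft_force: [0.4, 0.8, 0.3]
width: 0.0743
```

```bash
python3 - <<'E'
from h import *
s=st()
for n in('scene','wrist'):
    s=r.read_state();p=r.camera(n); save(p,n+'5.png')
    im=p['image'].copy()
    if n=='scene': im=cv2.resize(im[120:300,240:450],None,fx=3.3,fy=3.3)
    cv2.imwrite(f'pics/{n}5c.png',im[:,:,::-1])
# route to mallet hover: grasp 36mm from head axis
q=np.array([.4826,-.3298,.4946]); g=q[:2]-.036*np.array([np.cos(q[2]),np.sin(q[2])]); print('grasp',g)
print(delta([g[0],g[1],.235],q[2]-np.pi/2))
E
```

```text
t 8.4 pos [0.5288 0.0995 0.2358] xyaw 0.1367 down [ 0.002  0.001 -1.   ] z [-0.136  0.991  0.001] F [0.4 0.8 0.3] w 0.0743 q [-0.62  0.13  0.39  1.69 -0.05  1.33 -0.09]
grasp [ 0.45091429 -0.34688847]
([-0.1387, 0.0003, -0.4317], [-0.21, 69.5, 0.18])
```

View pics/scene5c.png

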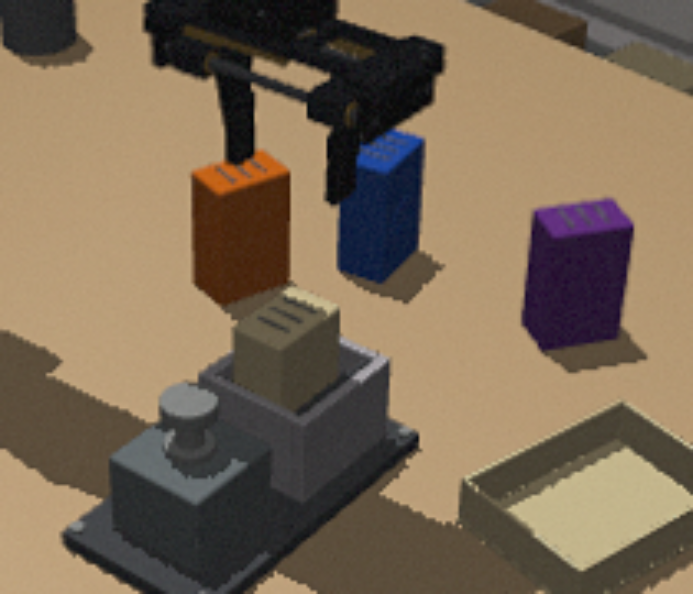

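View pics/wrist5c.png

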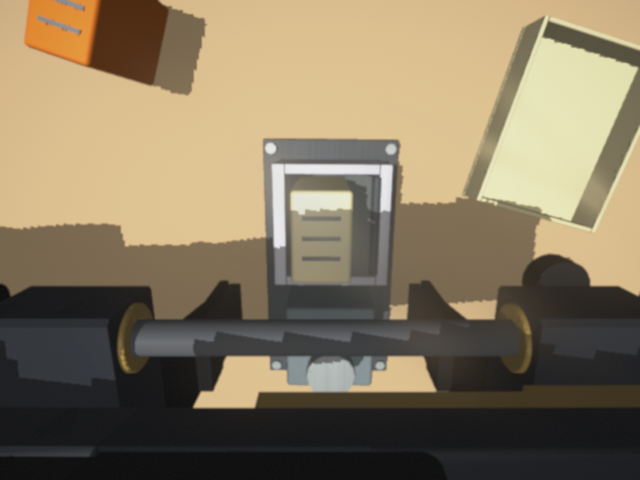

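Request:
arm_command --deltas '[-0.01,0,-0.03,0,5,0,-0.026,0,-0.08,0,13,0,-0.043,0,-0.134,0,22,0,-0.061,0,-0.19,0,31,0,-0.079,0,-0.246,0,40,0,-0.097,0,-0.302,0,49,0,-0.114,0,-0.355,0,58,0,-0.129,0,-0.402,0,65,0]' --hand 0.85

```text
time: 9.5
ee_pos: [0.4545, -0.3182, 0.2332]
eef_rot: [-0.62, 0.34, -0.34, 0.62]
ft_force: [1.5, 0.5, -0.7]
width: 0.0738
```

```bash
python3 - <<'E'
from h import *
s=st()
q=np.array([.4826,-.3298,.4946]); g=q[:2]-.036*np.array([np.cos(q[2]),np.sin(q[2])])
print(delta([g[0],g[1],.235],q[2]-np.pi/2))
E
```

```text
t 9.5 pos [ 0.4545 -0.3182  0.2332] xyaw -1.0027 down [-0.  0. -1.] z [0.843 0.538 0.   ] F [ 1.5  0.5 -0.7] w 0.0738 q [-0.17  0.2   0.81  1.67 -0.15  1.33 -0.34]
([0.0223, -0.0018, -0.0185], [-0.0, 4.21, -0.01])
```

Request:
arm_command --deltas '[0.012,0,-0.01,0,2.2,0,0.0235,0,-0.0195,0,4.3,0,0.0235,0,-0.0195,0,4.3,0,0.0235,0,-0.0195,0,4.3,0]'

```text
time: 10.0
ee_pos: [0.4524, -0.3454, 0.2333]
eef_rot: [-0.608, 0.361, -0.36, 0.608]
ft_force: [1.3, 0.1, -0.6]
width: 0.0739
```

```bash
python3 - <<'E'
from h import *
import pickle
s=st(); p=r.camera('wrist'); T=wT(p,s); save(p,'w6.png')
L=r.regions_of(p,'mallet'); print([(np.round(d['centre']).tolist(),round(d['conf'],2),int(d['region'].sum())) for d in L])
pickle.dump((s,p,L),open('w6.pkl','wb'))
im=p['image'].copy()
for P in place(MODEL['mallet'],[.4826,-.3298,.4946]): cv2.polylines(im,[cv2.convexHull(proj(p,P,T).round().astype(np.int32))],True,(255,0,0),1)
cv2.imwrite('pics/w6o.png',im[:,:,::-1])
E
```

```text
t 10.0 pos [ 0.4524 -0.3454  0.2333] xyaw -1.0702 down [ 0.     0.001 -1.   ] z [0.877 0.48  0.   ] F [ 1.3  0.1 -0.6] w 0.0739 q [-0.12  0.25  0.83  1.63 -0.19  1.34 -0.34]
[([214.0, 331.0], 0.85, 4601)]
```

View pics/w6o.png

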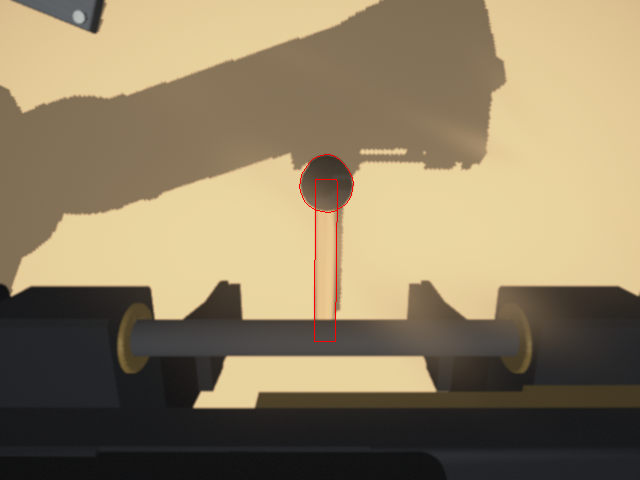

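Request:
arm_command --deltas '[0,0.03,-0.001,0,0,0,0,0.07,-0.001,0,0,0,0,0.11,-0.001,0,0,0,0,0.145,-0.001,0,0,0,0,0.175,-0.001,0,0,0,0,0.198,-0.001,0,0,0,0,0.212,-0.001,0,0,0,0,0.2175,-0.001,0,0,0]'

```text
time: 11.1
ee_pos: [0.4511, -0.3466, 0.0156]
eef_rot: [-0.608, 0.361, -0.361, 0.608]
ft_force: [0.5, 0.0, 0.3]
width: 0.0738
```

Request:
arm_command --deltas '[0,0,0,0,0,0,0,0,0,0,0,0]'

```text
time: 11.35
ee_pos: [0.4514, -0.3473, 0.0168]
eef_rot: [-0.608, 0.361, -0.362, 0.608]
ft_force: [0.5, 0.3, 0.3]
width: 0.0742
```

```bash
python3 - <<'E'
from h import *
s=st(); p=r.camera('wrist'); save(p,'w7.png'); T=wT(p,s)
im=p['image'].copy()
for P in place(MODEL['mallet'],[.4826,-.3298,.4946]): cv2.polylines(im,[cv2.convexHull(proj(p,P,T).round().astype(np.int32))],True,(255,0,0),1)
cv2.imwrite('pics/w7o.png',im[:,:,::-1])
E
```

```text
t 11.35 pos [ 0.4514 -0.3473  0.0168] xyaw -1.0725 down [ 0.001 -0.    -1.   ] z [0.878 0.478 0.001] F [0.5 0.3 0.3] w 0.0742 q [-0.    0.5   0.71  1.85 -0.4   0.94 -0.18]
```

View pics/w7o.png

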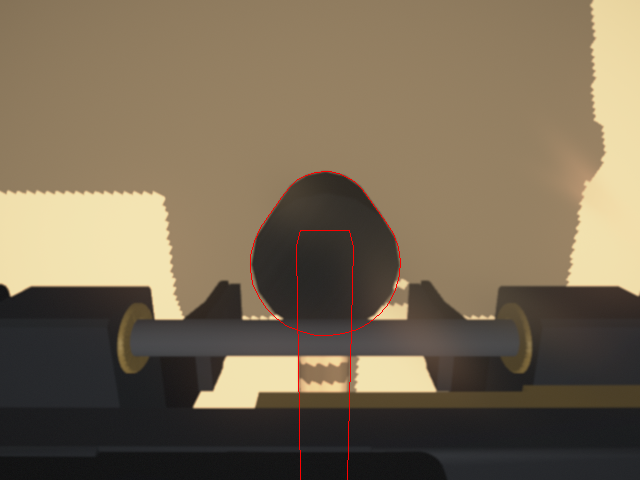

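Request:
arm_command --deltas '[0,0,0,0,0,0,0,0,0,0,0,0,0,0,0,0,0,0,0,0,0,0,0,0,0,0,0,0,0,0,0,0,0,0,0,0,0,0,0,0,0,0]' --hand 0.05 --grip_force 60

```text
time: 12.28
ee_pos: [0.4509, -0.3471, 0.016]
eef_rot: [-0.608, 0.361, -0.361, 0.608]
ft_force: [0.2, -0.6, -1.0]
width: 0.0191
```

```bash
python3 - <<'E'
from h import *
s=st()
pn=fx([0,-.06,0]); 
# mallet offset relative to tcp now
yaw=np.arctan2(*R.from_quat(s['eef_rot']).as_matrix()[[1,0],0]); hd=np.array([.4826,-.3298]); A=R.from_quat(s['eef_rot']).as_matrix()
off=A.T@np.r_[hd-s['ee_pos'][:2],-s['ee_pos'][2]]; print('head bottom in tool',off)
tgt=pn-A@off; tgt[2]=.15+s['ee_pos'][2]; print('tcp over punch, bottom at .15',tgt, A.T@(tgt-s['ee_pos']))
E
```

```text
t 12.28 pos [ 0.4509 -0.3471  0.016 ] xyaw -1.0726 down [ 0.  0. -1.] z [0.878 0.478 0.   ] F [ 0.2 -0.6 -1. ] w 0.0191 q [-0.    0.5   0.71  1.85 -0.4   0.94 -0.18]
head bottom in tool [-3.96612974e-05  1.60046345e-02  3.60811367e-02]
tcp over punch, bottom at .15 [ 0.51925823 -0.03062276  0.16600318] [-0.2453428  -0.14997935  0.21124845]
```

Request:
arm_command --deltas '[0,-0.01,0,0,0,0,0,-0.035,0,0,0,0,0,-0.075,0,0,0,0,0,-0.115,0,0,0,0,0,-0.15,0,0,0,0,0,-0.17,0,0,0,0,0,-0.17,0,0,0,0]'

```text
time: 13.15
ee_pos: [0.4513, -0.3475, 0.1874]
eef_rot: [-0.608, 0.36, -0.362, 0.608]
ft_force: [0.3, 0.6, -3.3]
width: 0.0195
```

Request:
arm_command --deltas '[-0.02,0,0.017,0,0,0,-0.055,0,0.047,0,0,0,-0.095,0,0.082,0,0,0,-0.135,0,0.116,0,0,0,-0.175,0,0.151,0,0,0,-0.21,0,0.181,0,0,0,-0.235,0,0.202,0,0,0,-0.245,0,0.211,0,0,0]'

```text
time: 14.15
ee_pos: [0.5187, -0.029, 0.1848]
eef_rot: [0.609, -0.361, 0.36, -0.608]
ft_force: [0.4, -0.6, -3.0]
width: 0.0197
```

Request:
arm_command --deltas '[0,0,0,0,0,0,0,0,0,0,0,0,0,0,0,0,0,0]'

```text
time: 14.52
ee_pos: [0.519, -0.0324, 0.186]
eef_rot: [0.607, -0.362, 0.362, -0.607]
ft_force: [-0.0, 0.5, -3.3]
width: 0.0195
```

```bash
python3 - <<'E'
from h import *
s=st(); A=R.from_quat(s['eef_rot']).as_matrix(); off=np.array([0,.016,.036])
b=s['ee_pos']+A@off; print('head bottom',b,'punch',fx([0,-.06,.122]), 'd tool',A.T@(fx([0,-.06,.122])-b))
yaw=np.arctan2(A[1,0],A[0,0])+np.pi/2
p=r.camera('wrist'); save(p,'w8.png'); T=wT(p,s)
im=p['image'].copy()
for P in place(MODEL['mallet'],[b[0],b[1],yaw],b[2]): cv2.polylines(im,[cv2.convexHull(proj(p,P,T).round().astype(np.int32))],True,(255,0,0),1)
for P in place([cyl(0,-.06,.122,.122,.02),box(0,.0,.0,.0,.13,.25)],[.5428,.0461,.136]): cv2.polylines(im,[cv2.convexHull(proj(p,P,T).round().astype(np.int32))],True,(0,0,255),1)
cv2.imwrite('pics/w8o.png',im[:,:,::-1])
p=r.camera('scene');im=cv2.resize(p['image'],None,fx=4,fy=4,interpolation=cv2.INTER_CUBIC)
for P in place(MODEL['mallet'],[b[0],b[1],yaw],b[2]): cv2.polylines(im,[cv2.convexHull(((proj(p,P)+.5)*4-.5).round().astype(np.int32))],True,(255,0,0),1)
cv2.imwrite('pics/s8o.png',im[600:1200,850:1600][:,:,::-1])
E
```

```text
t 14.53 pos [ 0.519  -0.0324  0.186 ] xyaw -1.0747 down [-0. -0. -1.] z [ 0.879  0.476 -0.   ] F [-0.   0.5 -3.3] w 0.0195 q [-0.61  0.13  0.63  1.82 -0.08  1.22 -1.02]
head bottom [ 0.55061625 -0.01529369  0.16999553] punch [ 0.55093487 -0.01334597  0.122     ] d tool [-0.00156278  0.04799537  0.00121172]
```

View pics/w8o.png

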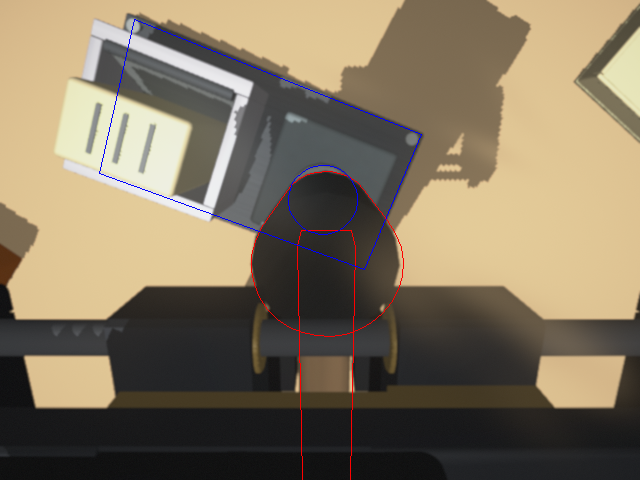

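View pics/s8o.png

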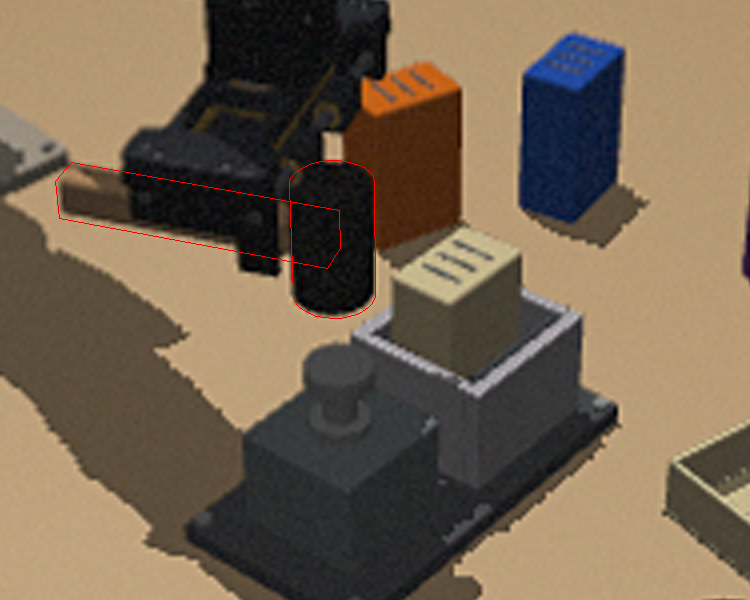

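Request:
arm_command --deltas '[0,0,0,0,0,0,0,0,0,0,0,0,0,0,0,0,0,0,0,0,0,0,0,0]'

```text
time: 15.12
ee_pos: [0.5192, -0.031, 0.186]
eef_rot: [0.608, -0.361, 0.361, -0.608]
ft_force: [-0.7, -0.3, -4.2]
width: 0.0198
```

Request:
arm_command --deltas '[0,0.015,0,0,0,0,0,0.04,0,0,0,0,0,0.065,0,0,0,0,0,0.0715,0,0,0,0,0,0.0715,0,0,0,0]'

```text
time: 15.75
ee_pos: [0.5187, -0.0318, 0.1156]
eef_rot: [0.608, -0.362, 0.361, -0.608]
ft_force: [-14.0, -1.7, 24.2]
width: 0.0195
```

```bash
python3 - <<'E'
from h import *
s=st(); print('torque',np.round(s['torque'],2)); A=R.from_quat(s['eef_rot']).as_matrix(); off=np.array([0,.016,.036])
b=s['ee_pos']+A@off; print(b)
yaw=np.arctan2(A[1,0],A[0,0])+np.pi/2
p=r.camera('scene');im=cv2.resize(p['image'],None,fx=4,fy=4,interpolation=cv2.INTER_CUBIC)
for P in place(MODEL['mallet'],[b[0],b[1],yaw],b[2])+place([cyl(0,-.06,.088,.102,.02)],[.5428,.0461,.136]): cv2.polylines(im,[cv2.convexHull(((proj(p,P)+.5)*4-.5).round().astype(np.int32))],True,(255,0,0),1)
cv2.imwrite('pics/s9o.png',im[600:1200,850:1600][:,:,::-1])
save(p,'s9.png');cv2.imwrite('pics/s9c.png',cv2.resize(p['image'],None,fx=6,fy=6,interpolation=cv2.INTER_CUBIC)[1050:1650,1500:2200][:,:,::-1])
E
```

```text
t 15.75 pos [ 0.5187 -0.0318  0.1156] xyaw -1.0737 down [-0.001  0.001 -1.   ] z [ 0.879  0.477 -0.001] F [-14.   -1.7  24.2] w 0.0195 q [-0.58  0.21  0.62  1.9  -0.14  1.08 -0.98]
torque [-0.27  3.05  0.02]
[ 0.55035012 -0.01460475  0.09959552]
```

View pics/s9o.png

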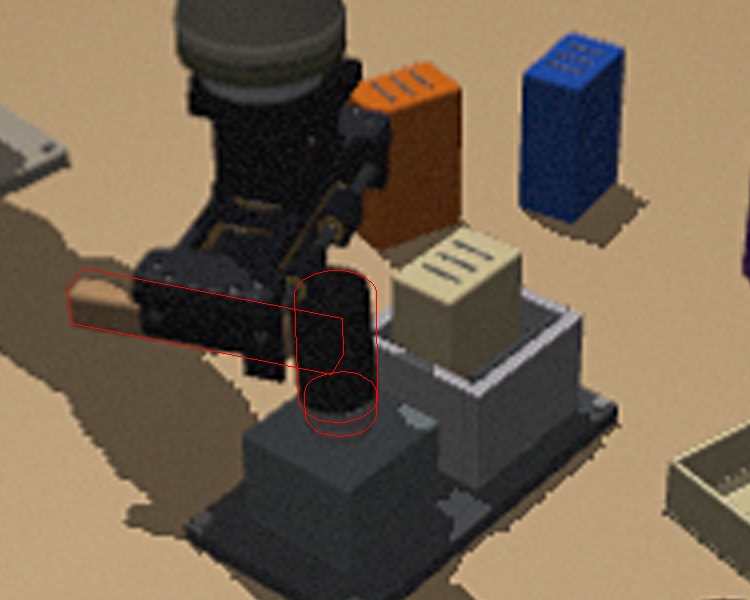

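View pics/s9c.png

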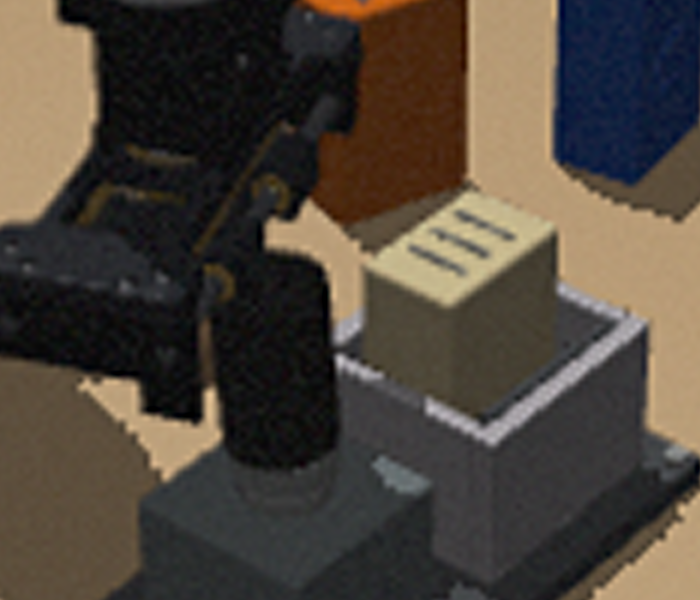

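Request:
arm_command --deltas '[0,-0.02,0,0,0,0,0,-0.05,0,0,0,0,0,-0.08,0,0,0,0,0,-0.095,0,0,0,0,0,-0.095,0,0,0,0]'

```text
time: 16.42
ee_pos: [0.5194, -0.0309, 0.2094]
eef_rot: [-0.608, 0.361, -0.361, 0.608]
ft_force: [-0.5, -0.0, -3.7]
width: 0.0198
```

```bash
python3 - <<'E'
from h import *
s=st(); A=R.from_quat(s['eef_rot']).as_matrix()
p=r.camera('scene');save(p,'s10.png');im0=cv2.resize(p['image'],None,fx=4,fy=4,interpolation=cv2.INTER_CUBIC)
# mallet in tool frame: grasp pt (0,-.019,0); origin (0,.016,.036); mallet x -> tool z, mallet z -> -tool y, mallet y -> -? 
B=np.c_[[0,0,1],[1,0,0],[0,-1,0]].astype(float)  # columns: mallet x,y,z in tool (y=z x x)
B[:,1]=np.cross(B[:,2],B[:,0])
gp=np.array([0,-.019,0])
ims=[]
for a in (0,4,6,8):
    Q=R.from_euler('x',-a,degrees=True).as_matrix()
    im=im0.copy()
    for P in MODEL['mallet']:
        pt=P@B.T+[0,.016,.036]; pt=(pt-gp)@Q.T+gp; W=pt@A.T+s['ee_pos']
        cv2.polylines(im,[cv2.convexHull(((proj(p,W)+.5)*4-.5).round().astype(np.int32))],True,(255,0,0),1)
    for P in place([cyl(0,-.06,.108,.122,.02)],[.5428,.0461,.136]): cv2.polylines(im,[cv2.convexHull(((proj(p,P)+.5)*4-.5).round().astype(np.int32))],True,(0,0,255),1)
    ims.append(im[650:1100,850:1250])
o=np.vstack([np.hstack(ims[:2]),np.hstack(ims[2:])]); cv2.imwrite('pics/s10o.png',cv2.resize(o,None,fx=.66,fy=.66)[:,:,::-1] if o.shape[0]>600 and False else cv2.resize(o,(533,600))[:,:,::-1])
print(Q@[0,0,1])
E
```

```text
t 16.43 pos [ 0.5194 -0.0309  0.2094] xyaw -1.0724 down [ 0.001  0.    -1.   ] z [0.878 0.478 0.001] F [-0.5 -0.  -3.7] w 0.0198 q [-0.62  0.11  0.64  1.78 -0.07  1.27 -1.04]
[0.         0.1391731  0.99026807]
```

View pics/s10o.png

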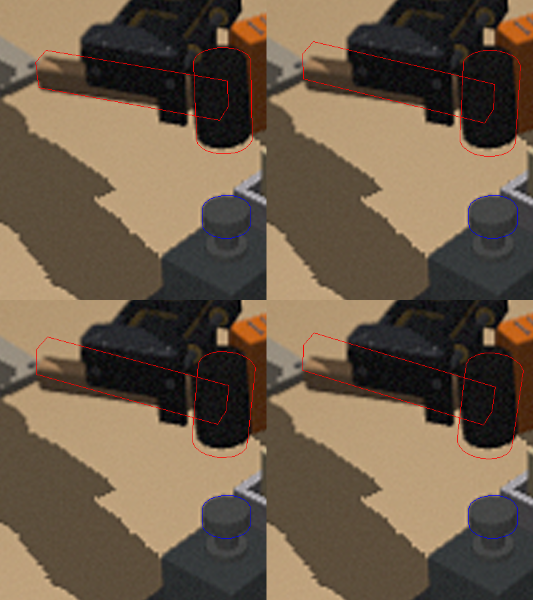

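```bash
python3 - <<'E'
from h import *
s=st(); A=R.from_quat(s['eef_rot']).as_matrix()
p=r.camera('scene');im0=cv2.resize(p['image'],None,fx=4,fy=4,interpolation=cv2.INTER_CUBIC)
B=np.c_[[0,0,1],[1,0,0],[0,-1,0]].astype(float); B[:,1]=np.cross(B[:,2],B[:,0]); gp=np.array([0,-.019,0])
ims=[]
for a in (-3,-5,-7,-9):
    Q=R.from_euler('x',-a,degrees=True).as_matrix()
    im=im0.copy()
    for P in MODEL['mallet']:
        pt=P@B.T+[0,.016,.036]; pt=(pt-gp)@Q.T+gp; W=pt@A.T+s['ee_pos']
        cv2.polylines(im,[cv2.convexHull(((proj(p,W)+.5)*4-.5).round().astype(np.int32))],True,(255,0,0),1)
    print(a,((np.array([[.022,0,0],[-.022,0,0]])@B.T+[0,.016,.036]-gp)@Q.T+gp))
    ims.append(im[700:940,850:1250])
o=np.vstack([np.hstack(ims[:2]),np.hstack(ims[2:])]); cv2.imwrite('pics/s11o.png',o[:,:,::-1])
E
```

```text
t 16.48 pos [ 0.5189 -0.0309  0.2086] xyaw -1.0724 down [-0.001  0.    -1.   ] z [ 0.878  0.478 -0.001] F [ 0.2 -0.8 -4.3] w 0.0193 q [-0.62  0.11  0.64  1.79 -0.07  1.27 -1.04]
-3 [[0.         0.01291655 0.05975227]
 [0.         0.01521933 0.01581257]]
-5 [[0.         0.01081178 0.06082974]
 [0.         0.01464663 0.01699718]]
-7 [[0.         0.00867069 0.0618331 ]
 [0.         0.01403294 0.01816107]]
-9 [[0.         0.00649589 0.06276113]
 [0.         0.01337901 0.01930284]]
```

View pics/s11o.png

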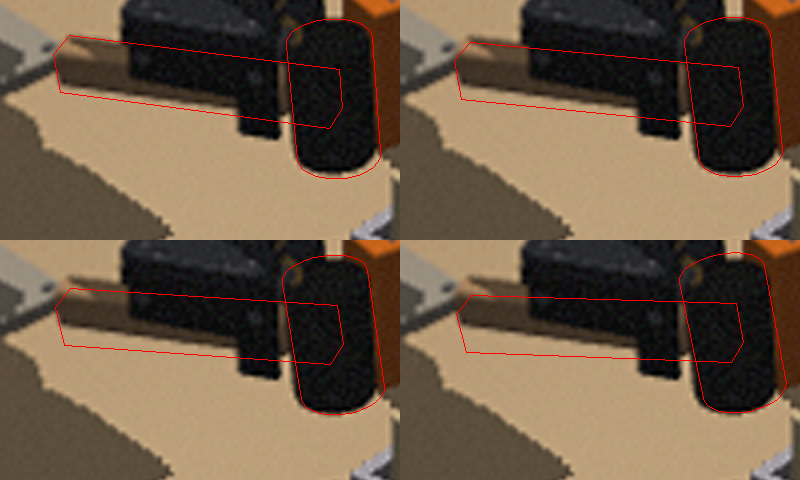

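Request:
arm_command --deltas '[0.02,0,-0.017,0,0,0,0.055,0,-0.047,0,0,0,0.095,0,-0.082,0,0,0,0.135,0,-0.116,-1,0,0,0.175,0,-0.151,-2,0,0,0.21,0,-0.181,-3,0,0,0.235,0,-0.202,-4,0,0,0.245,0,-0.211,-4,0,0]'

```text
time: 17.52
ee_pos: [0.4498, -0.3484, 0.2081]
eef_rot: [0.629, -0.375, 0.348, -0.585]
ft_force: [-0.1, 0.5, -2.3]
width: 0.0193
```

Request:
arm_command --deltas '[0,0,0,0,0,0,0,0,0,0,0,0]'

```text
time: 17.77
ee_pos: [0.4515, -0.3455, 0.2091]
eef_rot: [0.629, -0.373, 0.348, -0.587]
ft_force: [-0.0, -0.5, -3.1]
width: 0.0189
```

```bash
python3 - <<'E'
from h import *
s=st(); A=R.from_quat(s['eef_rot']).as_matrix()
print('down .185 in tool', A.T@[0,0,.024-s['ee_pos'][2]])
p=r.camera('scene');im=cv2.resize(p['image'][160:400,40:340],None,fx=2.5,fy=2.5,interpolation=cv2.INTER_CUBIC); cv2.imwrite('pics/s12.png',im[:,:,::-1])
E
```

```text
t 17.77 pos [ 0.4515 -0.3455  0.2091] xyaw -1.071 down [-0.061 -0.032 -0.998] z [ 0.876  0.478 -0.069] F [-0.  -0.5 -3.1] w 0.0189 q [-0.16  0.31  0.86  1.64 -0.17  1.32 -0.35]
down .185 in tool [0.00019735 0.18464338 0.01280288]
```

View pics/s12.png

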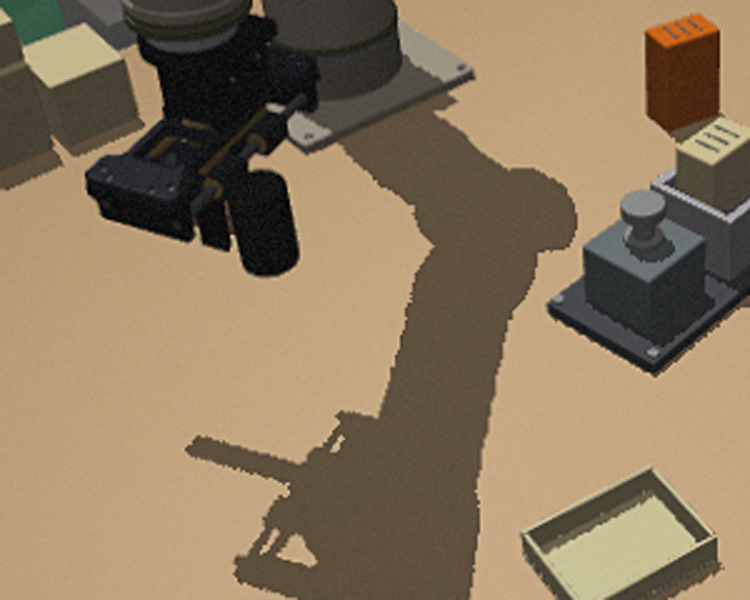

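Request:
arm_command --deltas '[0,0.025,0.0017,0,0,0,0,0.06,0.0042,0,0,0,0,0.095,0.0066,0,0,0,0,0.125,0.0087,0,0,0,0,0.15,0.0104,0,0,0,0,0.17,0.0118,0,0,0,0,0.18,0.0125,0,0,0,0,0.185,0.0128,0,0,0]'

```text
time: 18.82
ee_pos: [0.4511, -0.347, 0.024]
eef_rot: [0.629, -0.373, 0.348, -0.586]
ft_force: [1.1, -0.6, -2.9]
width: 0.0189
```

Request:
arm_command --deltas '[0,0.003,0,0,0,0,0,0.005,0,0,0,0,0,0.005,0,0,0,0]'

```text
time: 19.2
ee_pos: [0.4506, -0.3474, 0.0193]
eef_rot: [0.629, -0.374, 0.349, -0.586]
ft_force: [-0.7, 0.0, -2.9]
width: 0.0194
```

Request:
arm_command --deltas '[0,0.001,0,0,0,0,0,0.002,0,0,0,0,0,0.002,0,0,0,0]'

```text
time: 19.58
ee_pos: [0.4503, -0.3473, 0.017]
eef_rot: [0.629, -0.374, 0.348, -0.586]
ft_force: [-0.3, 0.1, -2.7]
width: 0.019
```

Request:
arm_command --deltas '[0,0.001,0,0,0,0,0,0.001,0,0,0,0]'

```text
time: 19.82
ee_pos: [0.4503, -0.3475, 0.0161]
eef_rot: [0.629, -0.374, 0.349, -0.586]
ft_force: [-0.2, -0.2, -1.0]
width: 0.0195
```

Request:
arm_command --deltas '[0,0.001,0,0,0,0,0,0.001,0,0,0,0]'

```text
time: 20.08
ee_pos: [0.4501, -0.3477, 0.0155]
eef_rot: [0.629, -0.374, 0.349, -0.586]
ft_force: [-3.4, 1.4, 5.0]
width: 0.0192
```

Request:
arm_command --deltas '[0,0,0,0,0,0,0,0,0,0,0,0,0,0,0,0,0,0,0,0,0,0,0,0,0,0,0,0,0,0]' --hand 0.85 --grip_force 30

```text
time: 20.7
ee_pos: [0.4503, -0.3474, 0.0151]
eef_rot: [0.629, -0.374, 0.348, -0.586]
ft_force: [0.6, 0.7, 0.5]
width: 0.0611
```

Request:
arm_command --deltas '[0,-0.015,-0.001,0,0,0,0,-0.04,-0.003,0,0,0,0,-0.08,-0.006,0,0,0,0,-0.12,-0.009,0,0,0,0,-0.16,-0.012,0,0,0,0,-0.19,-0.014,0,0,0]'

```text
time: 21.45
ee_pos: [0.4496, -0.3483, 0.2085]
eef_rot: [0.628, -0.373, 0.349, -0.586]
ft_force: [-0.0, -1.3, 0.3]
width: 0.0739
```

```bash
python3 - <<'E'
from h import *
s=st()
p=r.camera('scene');save(p,'s13.png')
t=r.camera('top');save(t,'t13.png')
E
```

```text
t 21.45 pos [ 0.4496 -0.3483  0.2085] xyaw -1.0733 down [-0.059 -0.034 -0.998] z [ 0.877  0.476 -0.068] F [-0.  -1.3  0.3] w 0.0739 q [-0.17  0.31  0.87  1.65 -0.17  1.32 -0.35]
```

View pics/s13.png

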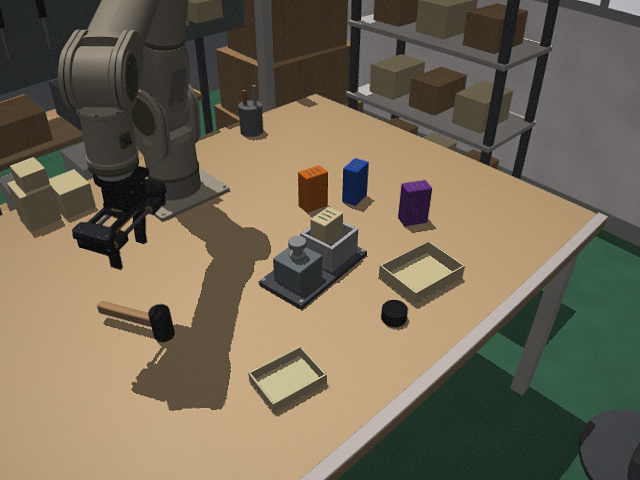

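View pics/t13.png

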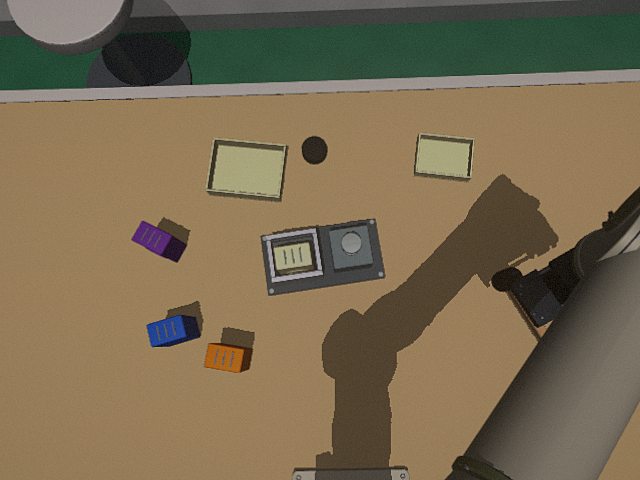

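```bash
python3 - <<'E'
from h import *
a=cv2.imread('pics/t13.png');b=cv2.imread('pics/s13.png')
import types
p=r.camera('top'); q=r.camera('scene')
hc=fx([-.009,.055,0]); 
def ov(p,sl):
    im=cv2.resize(p['image'],None,fx=4,fy=4,interpolation=cv2.INTER_CUBIC)
    for P in place([box(-.007,.055,.014,.124,.045,.07)],[.5428,.0461,.136]): cv2.polylines(im,[cv2.convexHull(((proj(p,P)+.5)*4-.5).round().astype(np.int32))],True,(255,0,0),1)
    return im[sl]
A=ov(p,np.s_[860:1200,1030:1400]);B=ov(q,np.s_[790:1130,1200:1600]); cv2.imwrite('pics/end.png',np.hstack([A,B])[:,:,::-1])
E
```

```text
(no output)
```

View pics/end.png

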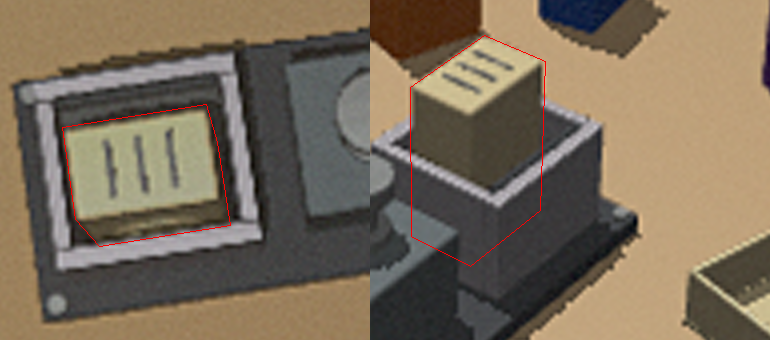

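The housing stands upright on the mouth floor, within 1–2 px of where it was meant to be. The punch is back up, and the mallet is standing at top px (507,280), about 0.3 m from the fixture. Nothing is touching the gripper, so I'm handing in.

```bash
python3 - <<'E'
from h import *
print(r.close_job()); st()
E
```

```text
the job is handed in; nothing more can be done
None
the job is handed in; nothing more can be done
```

The job is done and handed in after about 21.6 s of the 67 s. No verdict was given.

- **Housing:** I lowered the cream housing past the flap until the force rose by about 11 N at floor height. I then released it before going for the mallet. The last pictures show it upright in the mouth, about 7 mm to the -x side of centre, with its outline within 1–2 px of where I planned it.
- **Blow:** I struck the punch once with the mallet, commanded down at about 0.2 m/s. At the bottom the upward force was about 28 N, against a 9 N spring. The head's lowest rim was at about 101 mm, with the stop at 102 mm, so the punch was fully down. It came back up afterwards. The camera alone could confirm its position only to about 2 mm.
- **Grip slip:** The blow turned the mallet about 4° in the grip. I corrected for that when setting it down, and it stands on its head clear of the fixture, close to where it started.
- **Bystanders:** In the last pictures the tray, half shell and end cap are where they began, and nothing else on the bench was touched.

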